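Walk a bench spectrometer home into its dock and latch it

ROBOT

A 6-joint arm with a two-finger parallel gripper is mounted at the origin on the work surface. World frame = base frame: x ahead of the robot, y to its left, z up, the work surface at z = 0. Lengths are in m, angles in degrees, forces in N, time in s.
With the tool pointing down it reaches from about 0.35 to 0.875 m from the base axis. Payload 4.2 kg.
Tool frame: the origin (TCP) lies where the fingers leave the gripper's body, on its centre line; the fingertips stand 70 mm ahead of it and the grasp point (between the pads) lies 51 mm ahead of it; z points along the fingers, y is the direction in which the jaws open and shut (so a half turn about z gives the same grasp; the last joint's range is limited). The gripper opens to 87 mm and grips with 3 to 60 N. Pads are 19 mm wide; open, the fingers measure 117 mm over their backs; the gripper's body (75 mm by 190 mm) begins 51 mm behind the grasp point.
Start: joints at [-50.787, 22.042, 0.453, 0, -68.411, -14.817], TCP at [0.258, -0.569, 0.292] pointing down, gripper open.
Joint ranges: [-179.83, 179.83], [-69.29, 118.12], [-61.27, 80.66], [-181.25, 117.63], [-171.15, -9.14], [-177.46, 177.46]. Speed limits (degrees/s): [159.86, 159.86, 180, 180, 180, 180].

INTERFACE

Orientations are given as a 3x3 rotation matrix whose columns are the frame's x, y, z axes.
In Python, from station import sense, capture, camera_model, finish_job gives the robot as it stands.
- The arm moves only by the shell command python3 -m inch 'ROWS'. ROWS is JSON, a list of rows, each an object with "hand": the closure, from 0 (fully open) to 1 (shut); "slide": the shift along the world's x, y, z in cm, a list of three; "yaw": the turn about the world's z in rad. A call has 1 to 10 rows; each row is the pose to reach, as a shift and turn from the pose commanded when the call began; what a row does not reach only later rows make up. A row lasts 1/8 s, in which the tool goes at most 62.5 mm and 10.7 degrees, less where a joint would pass 70% of its speed; a pose out of reach is approached as far as the arm can. A call with a gripper value outside its range is refused whole. The fingers move at their own pace and stop on an object; the grip force is fixed at half the most. Time passes only in rows, so rows that repeat a pose let the fingers close. It gives the time, the measured TCP pose, the force and the opening at its end, in the units of the state.
- sense(): the state, without advancing time (a new reading comes with each control period).
- capture(name): name is "side" or "top" or "wrist"; returns the picture (420x560x3 uint8, blue, green, red); there is no depth.
- camera_model(name): a dict with "mtx" (3x3 intrinsics, pixels), "xyz" and "orientation" of the camera in the world; the wrist camera has in their place "tool_from_camera" (4x4, takes a point from camera to tool coordinates, whose origin is the TCP and whose axes are the flange's). Camera axes: x right, y up, looking along -z (the intrinsics and any distortion apply to the point x, -y, -z); pixel columns grow to the right and rows downward; lengths in m; the calibration is good to about 2 mm. The wrist camera is an equidistant fisheye: a pixel r from the principal point sees the ray r / f radians off the axis. A picture is of the moment at which its call begins: read the wrist's pose just before it. camera_model takes no time and is no camera call.
- finish_job(): hands the job in, once; it reports no verdict.
The state is a dict: "time_s": time; "joints": joint angles; "joint_velocities": joint speeds; "effort": joint torques, N m; "tcp_pos": TCP position; "ee_rot": TCP orientation; "wrist_force": force on the tool from outside, world axes, zero at the start; "moment": the same for the moment, N m; "gripper_width": opening from 0.0 (shut) to 1.0 (fully open).
Only numpy, scipy, OpenCV 4.12 (cv2) and the standard library are available. Lean on these libraries where they do the work, as an engineer would, in place of code of your own. Each camera call takes 0.05 s, during which the arm holds its last target. There are 200 camera calls.

TASK

Creep the heavy spectrometer forward into its dock by pushing gently on its two yellow front corner guards in turn, a little at a time, so that it is never more than about 10 degrees out of line with the dock and nothing touches its front panel or fibre ports. Press it home firmly but gently until both rear corners are flush on the dock's rear buffers, then swing the red-knobbed latch fully shut across its right front corner. Do not disturb the jar, the amber bottle and the white standard, and let go of everything.

Things in the scene. Friction and masses are not known exactly. Their poses are not given: they have to be found in the camera images.
- spectrometer: dark bench instrument, about 1.8 kg (+-15%), 175 deep (x) x 260 wide (y) x 70 high, on four feet at x = +-62, y = +-108; origin under its middle on the bench; x from its front (facing the robot) to its rear, y left, z up. Only its yellow front guards are to be pushed. Slides straight at 8 to 14 N. Its optics suffer if it is pushed with more than 35 N
- front_panel: aluminium panel filling the 192 between the two front guards, its face 2 behind theirs, with a blue display and, at y = -20 and -52, 40 above the bench, two brass fibre ports with red caps standing out up to 13 beyond the guards' faces; not to be touched. Origin and axes of the spectrometer
- guard_left (a point): middle of the front face of the left (+y) yellow rubber front guard, where to push, 35 above the bench, at y = 113 of the spectrometer; 34 wide, from 8 to 70 above the bench, gives 1 at 20 N. Pushed with 7 to 16 N this corner goes forward (and 0.25 to 0.4 as far outwards) while the instrument pivots near its opposite pair of feet, some 225 across
- guard_right (a point): the same on the right (-y) front guard, y = -113 of the spectrometer
- rear_left (a point): point on the rear face of the spectrometer's left rear guard, 35 above the bench, at x = 87.5, y = 110 of the spectrometer; when home it is at x = 87.5 of the dock
- rear_right (a point): the same on the right rear guard, y = -110
- dock: aluminium bracket fixed to the bench, open to the robot. When home, the spectrometer's origin and axes coincide with its own. Cheeks 45 high, inner faces at y = +-133.5 (3.5 clear each side) from x = 50 to 95, flaring outwards by 14 from x = 50 to 18. The spectrometer can wedge between them when one corner is pushed; pushing the other frees it
- rear_stop: rear wall of the dock, 50 high, with two fixed black rubber buffers (radius 12, 34 above the bench) at y = +-95, faces at x = 87.5 of the dock; origin and axes of the dock. Pressed home means both rear corners on the buffers and at least 10 N on the stop, over and above the sliding friction: a steady push of about 25 N on a front guard
- latch (a joint): angle of the swing latch, rad: 0 = shut, along the dock's +y across the front of the right front guard; grows as it opens towards the robot (1.57: points to the dock's -x; at most 2.5). Steel bar 12 wide, 33 to 42 above the bench; stays where left, about 1 N at the knob moves it. Shuts only when the spectrometer is home (4 clear of the guard)
- latch_knob (a point): centre of the top of the latch's upright red knob, 14 diameter, from 42 to 76 above the bench, 66 from the pivot; can be pinched from above or pushed
- latch_pivot (a point): the latch's pivot, on top of a post fixed to the dock, at x = -97.5, y = -168 of the dock, 42 above the bench
- jar: white jar with red cap, 54 diameter, 75 high, origin under its middle; leave alone
- amber_bottle: amber bottle with white cap, 48 diameter, 85 high, origin under its middle; leave alone
- white_standard: black disc with a white reflectance tile on top, 62 diameter, 19 high, origin under its middle; leave alone

How it is judged:
By the outcome, as a careful person would: the job done as asked, in the order asked, and still so for the second after the job is handed in, with the robot touching nothing.
It also fails if it takes over 72 s, if anything falls off the work surface, if the arm or the gripper's body presses on something with over 40 N, if the wrist force passes 120 N, or if a joint passes its speed limit or range.

## Working session

There is one attempt and no reset: what is moved stays moved. The work goes in short steps, Python scripts to look and compute and a shell command to move; the robot and the scene stay as the last step left them, time stands still between calls to the robot, and variables do not carry over. Pictures are saved under pics/ and viewed, about 8 in all and at most 12, crops included, and the job is handed in when it is done.

```bash
mkdir -p pics; ls; python3 - <<'E'
from station import *
import cv2,numpy as np
s=sense();print({k:np.round(v,3).tolist() for k,v in s.items()})
for n in("side","top"):
    cv2.imwrite(f"pics/{n}0.png",capture(n));print(n,camera_model(n))
print(camera_model("wrist"))
E
```

```text
pics
{'time_s': 0.0, 'joints': [-50.786, 22.092, 0.379, -0.029, -68.41, -14.818], 'joint_velocities': [-0.005, -0.005, 0.053, -0.095, 0.023, -0.074], 'effort': [-0.0, -39.067, 18.741, 4.22, 0.011, -0.0], 'tcp_pos': [0.258, -0.569, 0.291], 'ee_rot': [[-0.911, -0.413, -0.001], [-0.413, 0.911, 0.002], [0.0, 0.002, -1.0]], 'wrist_force': [0.25, 0.539, -0.363], 'moment': [-0.008, -0.049, -0.022], 'gripper_width': 1.0}
side {'mtx': array([[476.61227676,   0.        , 275.11451912],
       [  0.        , 476.61227676, 201.01308683],
       [  0.        ,   0.        ,   1.        ]]), 'xyz': array([0.22519347, 0.82563539, 0.71684666]), 'orientation': array([[-0.90241848,  0.23841242, -0.35888774],
       [-0.43037645, -0.53826082,  0.7246043 ],
       [-0.02042054,  0.80835314,  0.58834361]])}
top {'mtx': array([[428.10775043,   0.        , 281.53351227],
       [  0.        , 428.10775043, 207.85098667],
       [  0.        ,   0.        ,   1.        ]]), 'xyz': array([0.5470915 , 0.05189911, 0.92049389]), 'orientation': array([[-0.00975614,  0.99507108, -0.09868313],
       [-0.99968154, -0.007409  ,  0.02412323],
       [ 0.02327318,  0.09888705,  0.99482647]])}
{'mtx': array([[325.1922621 ,   0.        , 284.72289817],
       [  0.        , 325.1922621 , 212.28702082],
       [  0.        ,   0.        ,   1.        ]]), 'tool_from_camera': array([[ 9.44062460e-04,  9.59090717e-01,  2.83097342e-01,
         7.70811428e-02],
       [ 9.99999500e-01, -8.12490257e-04, -5.82167688e-04,
         9.99274483e-04],
       [-3.28337793e-04,  2.83097750e-01, -9.59091005e-01,
        -9.21783229e-02],
       [ 0.00000000e+00,  0.00000000e+00,  0.00000000e+00,
         1.00000000e+00]])}
```

View pics/top0.png

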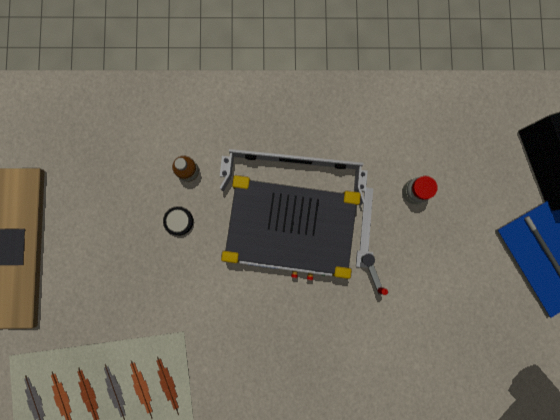

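View pics/side0.png

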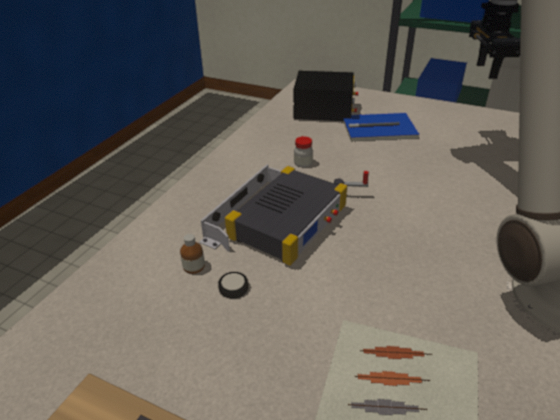

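```bash
python3 - <<'E'
import cv2
i=cv2.imread("pics/top0.png")[145:305,205:400]
cv2.imwrite("pics/c1.png",cv2.resize(i,None,fx=3.7,fy=3.7,interpolation=cv2.INTER_CUBIC))
i=cv2.imread("pics/side0.png")[155:275,190:385]
cv2.imwrite("pics/c2.png",cv2.resize(i,None,fx=4,fy=4,interpolation=cv2.INTER_CUBIC))
E
```

```text
(no output)
```

View pics/c1.png

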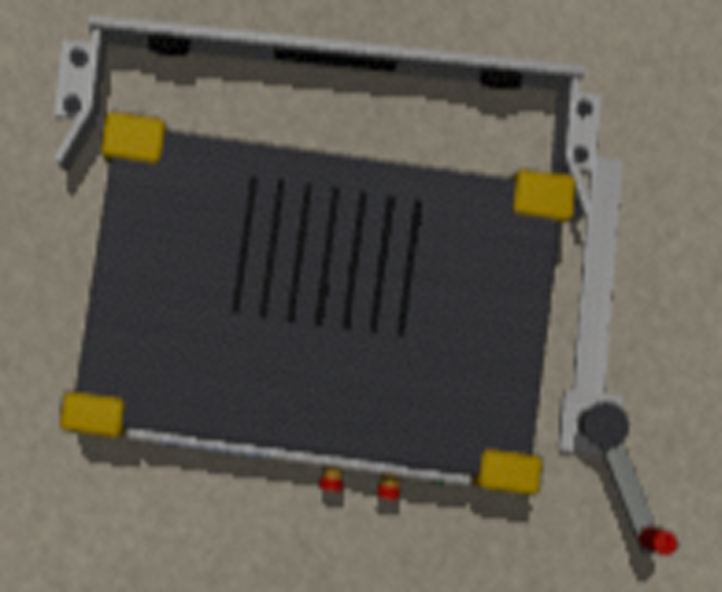

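View pics/c2.png

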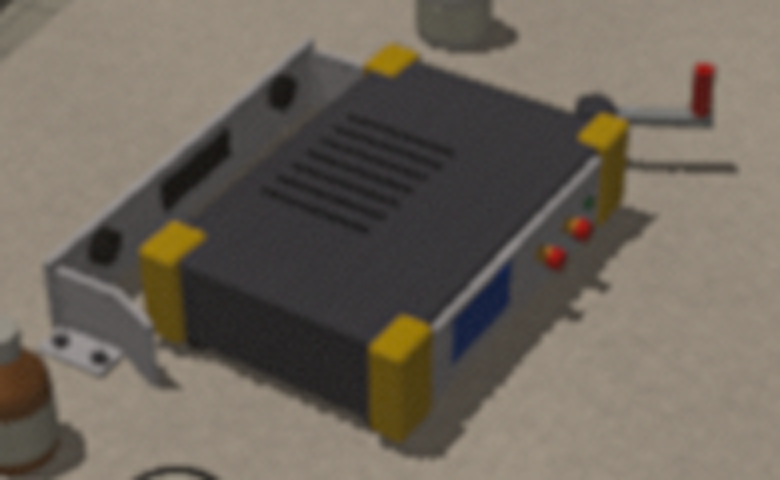

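```bash
cat > h.py <<'E'
import numpy as np,cv2
from station import *
from scipy.optimize import least_squares
def proj(n,P):
    m=camera_model(n);p=(np.atleast_2d(P)-m["xyz"])@m["orientation"]
    q=p*[1,-1,-1];q=q@np.array(m["mtx"]).T
    return q[:,:2]/q[:,2:]
def body(pose,L):
    x,y,a=pose;c,s=np.cos(a),np.sin(a);L=np.atleast_2d(L)
    return np.c_[x+c*L[:,0]-s*L[:,1],y+s*L[:,0]+c*L[:,1],L[:,2]]
def fit(obs,x0):  # obs: (cam, local mm, pixel, weight)
    def f(p): return np.concatenate([(proj(n,body(p,np.array(L)/1e3))[0]-px)*w for n,L,px,w in obs])
    r=least_squares(f,x0,loss="soft_l1");return r.x,r.fun.reshape(-1,2)
E
cat > m1.py <<'E'
from h import *
T=lambda u,v:((u+.5)/3.7-.5+205,(v+.5)/3.7-.5+145)
S=lambda u,v:((u+.5)/4-.5+190,(v+.5)/4-.5+155)
sp=[("top",(87.5,130,70),T(107,113),1),("top",(87.5,-130,70),T(577,176),1),("top",(-87.5,130,70),T(61,430),1),("top",(-87.5,-130,70),T(540,494),1),
("side",(87.5,130,70),S(139,244),1),("side",(-87.5,130,70),S(400,363),1),("side",(-87.5,-130,70),S(630,125),1)]
dk=[("top",(85,95,46),T(169,45),1),("top",(85,-95,46),T(501,80),1),("top",(18,147.5,45),T(58,163),1),("top",(-97.5,-168,45),T(604,425),1),
("side",(87.5,95,34),S(105,246),1),("side",(87.5,-95,34),S(282,93),1)]
p,r=fit(sp,[.5,0,0]);print("spec",p,np.degrees(p[2]));print(r.round(1).tolist())
d,r=fit(dk,[.55,0,0]);print("dock",d,np.degrees(d[2]));print(r.round(1).tolist())
# knob top from two views
k,c=T(667,542),S(704,68)
g=least_squares(lambda X:np.r_[proj("top",X)[0]-k,proj("side",X)[0]-c],[.4,-.2,.07]);print("knob",g.x,g.fun)
def loc(P):
    R=np.array([[np.cos(d[2]),-np.sin(d[2])],[np.sin(d[2]),np.cos(d[2])]]);return (np.array(P)-d[:2])@R
print("spec in dock",loc(p[:2])*1e3,"knob in dock",loc(g.x[:2])*1e3,"fwd",np.degrees(p[2]-d[2]))
print(body(p,[[-.0875,.113,.035],[-.0875,-.113,.035]]),body(d,[[-.0875,.113,.035],[-.0875,-.113,.035],[-.0975,-.168,.042]]))
E
python3 m1.py
```

```text
spec [ 0.59469427  0.01187127 -0.14511764] -8.31462826724018
[[-0.5, -1.0], [0.6, -0.3], [-1.0, 0.4], [0.3, 0.9], [-1.1, 0.8], [0.3, -0.9], [0.6, -1.7]]
dock [ 0.64433141  0.01134128 -0.11110468] -6.36582948312716
[[-0.9, 0.7], [0.3, 0.8], [0.2, -2.0], [0.1, -1.0], [0.2, 0.3], [0.4, -0.0]]
knob [ 0.46527784 -0.16993904  0.07354326] [ 0.03217088  0.08250574 -0.11351922  0.01222871]
spec in dock [-49.38984393  -4.97686045] knob in dock [-157.84987744 -200.01537777] fwd -1.9487987841130194
[[ 0.52445479  0.13633679  0.035     ]
 [ 0.4917732  -0.0872877   0.035     ]] [[ 0.56989993  0.13334622  0.035     ]
 [ 0.5448419  -0.09126031  0.035     ]
 [ 0.52880536 -0.14481243  0.042     ]]
```

The top crop shows the spectrometer (guard corners at about 61,430 / 540,494 / 107,113 / 577,176), the dock behind it with its buffers at (169,45) and (501,80), the pivot at (604,425) and the knob at (667,542). The side crop agrees. The spectrometer is about 50 mm short of home with a yaw of about -2° relative to the dock, and the latch is open at about 2.06 rad. I'll start with the right guard.

```bash
python3 -m inch '[{"hand":1,"slide":[17,48.3,0],"yaw":-0.54},{"hand":1,"slide":[17,48.3,0],"yaw":-0.54},{"hand":1,"slide":[17,48.3,0],"yaw":-0.54},{"hand":1,"slide":[17,48.3,0],"yaw":-0.54},{"hand":1,"slide":[17,48.3,0],"yaw":-0.54},{"hand":1,"slide":[17,48.3,0],"yaw":-0.54},{"hand":1,"slide":[17,48.3,0],"yaw":-0.54},{"hand":1,"slide":[17,48.3,0],"yaw":-0.54},{"hand":1,"slide":[17,48.3,0],"yaw":-0.54},{"hand":1,"slide":[17,48.3,0],"yaw":-0.54}]'
```

```text
time_s: 1.35
tcp_pos: [0.4284, -0.0848, 0.292]
ee_rot: [[-0.994, 0.111, -0.001], [0.111, 0.994, 0.0], [0.001, 0.0, -1.0]]
wrist_force: [-0.5, 0.2, 0.2]
gripper_width: 0.024
```

Next I'll go down to TCP z ≈ 0.095, still about 6 cm short of the guard, and take wrist and top pictures.

```bash
python3 -m inch '[{"hand":1,"slide":[0,-0.1,-6],"yaw":0},{"hand":1,"slide":[0,-0.1,-12],"yaw":0},{"hand":1,"slide":[0,-0.1,-18],"yaw":0},{"hand":1,"slide":[1.5,-0.1,-19.7],"yaw":0},{"hand":1,"slide":[3.0,-0.2,-19.7],"yaw":0},{"hand":1,"slide":[3.2,-0.2,-19.7],"yaw":0},{"hand":1,"slide":[3.2,-0.2,-19.7],"yaw":0}]'
python3 - <<'E'
from h import *
s=sense();print(s["tcp_pos"],s["wrist_force"])
w=capture("wrist");t=capture("top")[145:325,205:400]
cv2.imwrite("pics/w1.png",np.hstack([w[:,:],cv2.copyMakeBorder(t,0,240,0,0,cv2.BORDER_CONSTANT)])[:, :755])
E
```

```text
time_s: 2.22
tcp_pos: [0.4605, -0.0884, 0.0963]
ee_rot: [[-0.993, 0.115, 0.002], [0.115, 0.993, 0.0], [-0.002, 0.001, -1.0]]
wrist_force: [-0.6, -0.0, -0.8]
gripper_width: 0.004
[ 0.46054331 -0.08840047  0.09633091] [-0.55406196 -0.00871535 -0.79622481]
```

View pics/w1.png

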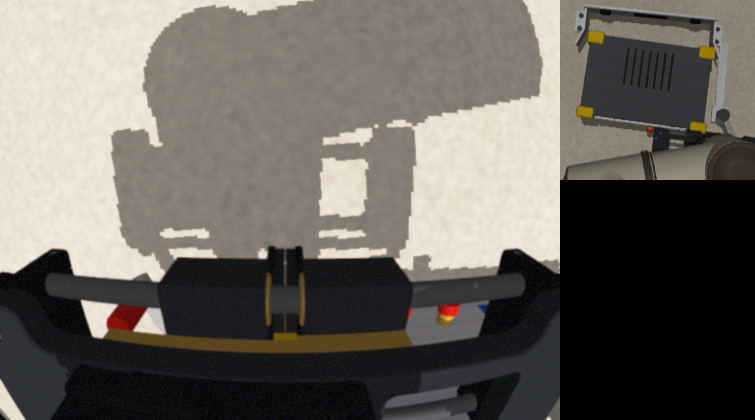

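The wrist view shows the closed fingers at (285,300), clear of the ports at (448,312) and (408,312) and of the red knob at (127,318). The top inset shows the gripper in front of the right guard. I'll creep up to contact.

```bash
python3 -m inch '[{"hand":1,"slide":[0.8,-0.1,0],"yaw":0},{"hand":1,"slide":[1.4,-0.15,0],"yaw":0},{"hand":1,"slide":[1.7,-0.2,0],"yaw":0},{"hand":1,"slide":[1.9,-0.2,0],"yaw":0},{"hand":1,"slide":[2.1,-0.2,0],"yaw":0},{"hand":1,"slide":[2.3,-0.25,0],"yaw":0},{"hand":1,"slide":[2.5,-0.3,0],"yaw":0},{"hand":1,"slide":[2.6,-0.35,0],"yaw":0},{"hand":1,"slide":[2.6,-0.35,0],"yaw":0}]'
```

```text
time_s: 3.45
tcp_pos: [0.4818, -0.0917, 0.0943]
ee_rot: [[-0.993, 0.116, -0.01], [0.116, 0.993, 0.0], [0.01, -0.001, -1.0]]
wrist_force: [-9.1, 3.8, 5.4]
gripper_width: 0.002
```

```bash
python3 -m inch '[{"hand":1,"slide":[0.2,-0.05,0],"yaw":0},{"hand":1,"slide":[0.4,-0.15,0],"yaw":0},{"hand":1,"slide":[0.6,-0.2,0],"yaw":0},{"hand":1,"slide":[0.8,-0.3,0],"yaw":0},{"hand":1,"slide":[1.0,-0.35,0],"yaw":0},{"hand":1,"slide":[1.2,-0.45,0],"yaw":0},{"hand":1,"slide":[1.4,-0.5,0],"yaw":0},{"hand":1,"slide":[1.6,-0.6,0],"yaw":0},{"hand":1,"slide":[1.6,-0.6,0],"yaw":0}]'
```

```text
time_s: 4.58
tcp_pos: [0.4952, -0.0985, 0.0942]
ee_rot: [[-0.993, 0.116, -0.017], [0.116, 0.993, -0.001], [0.016, -0.003, -1.0]]
wrist_force: [-14.0, 0.9, 10.5]
gripper_width: 0.003
```

```bash
python3 -m inch '[{"hand":1,"slide":[0.15,-0.05,0.1],"yaw":0},{"hand":1,"slide":[0.3,-0.1,0.15],"yaw":0},{"hand":1,"slide":[0.45,-0.15,0.2],"yaw":0},{"hand":1,"slide":[0.6,-0.2,0.25],"yaw":0},{"hand":1,"slide":[0.8,-0.25,0.25],"yaw":0},{"hand":1,"slide":[1.0,-0.3,0.25],"yaw":0}]'
python3 - <<'E'
from h import *
t=capture("top");w=capture("side")
a=cv2.resize(t[145:305,205:400],None,fx=2,fy=2,interpolation=cv2.INTER_CUBIC)
b=cv2.resize(w[155:315,190:385],None,fx=2,fy=2,interpolation=cv2.INTER_CUBIC)
cv2.imwrite("pics/c3.png",np.hstack([a,b]))
E
```

```text
time_s: 5.32
tcp_pos: [0.5073, -0.1012, 0.0955]
ee_rot: [[-0.993, 0.116, -0.012], [0.116, 0.993, -0.0], [0.012, -0.002, -1.0]]
wrist_force: [-6.9, -1.4, -2.6]
gripper_width: 0.005
```

View pics/c3.png

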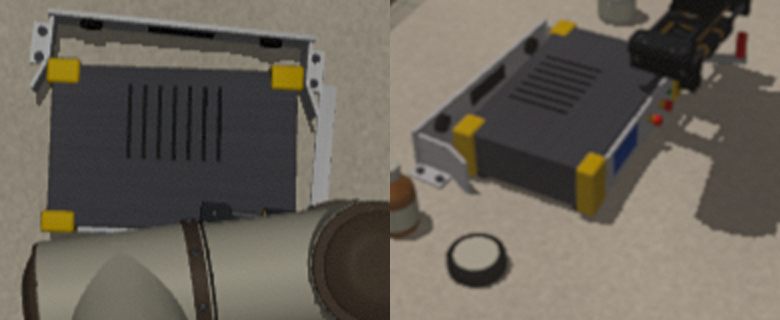

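The top view (left half) now has the rear guard corners at (48,59) and (302,66) and the front-left one at (40,230). The instrument has turned to roughly +4° relative to the dock. I'll fit its pose.

```bash
cat > m2.py <<'E'
from h import *
D=(0.64433,0.01134,-0.11110)
def rep(obs):
    p,r=fit(obs,[.6,.01,-.05]);print("spec",p.round(4),r.round(1).tolist())
    c,s=np.cos(D[2]),np.sin(D[2]);e=p[:2]-D[:2]
    print("in dock mm",1e3*(c*e[0]+s*e[1]),1e3*(-s*e[0]+c*e[1]),"deg",np.degrees(p[2]-D[2]))
    print("guards L,R",body(p,[[-.0875,.113,.035],[-.0875,-.113,.035]]).round(4).tolist())
T=lambda u,v:((u+.5)/2-.5+205,(v+.5)/2-.5+145)
S=lambda u,v:((u-390+.5)/2-.5+190,(v+.5)/2-.5+155)
E
python3 - <<'E'
from m2 import *
rep([("top",(87.5,130,70),T(48,58),1),("top",(87.5,-130,70),T(303,66),1),("top",(-87.5,130,70),T(40,231),1),("side",(87.5,130,70),S(454,127),1),("side",(-87.5,130,70),S(592,184),1)])
E
```

```text
spec [ 0.6091  0.0114 -0.0432] [[-0.5, -0.6], [1.0, 0.2], [-0.5, 0.7], [-1.6, 0.4], [0.6, -4.7]]
in dock mm -35.00437257372025 -3.844564065243932 deg 3.889777670890223
guards L,R [[0.5266, 0.1281, 0.035], [0.5168, -0.0977, 0.035]]
```

The pose is now x -35 mm, y -3.8 mm, yaw +3.9°, and the contact offset checks at 9.5 mm. I'll back off, cross to the left guard and push it.

```bash
python3 -m inch '[{"hand":1,"slide":[-2.5,0,0],"yaw":0},{"hand":1,"slide":[-3.3,3,0],"yaw":0},{"hand":1,"slide":[-3.3,9,0],"yaw":0},{"hand":1,"slide":[-3.3,15,0],"yaw":0},{"hand":1,"slide":[-3.3,21,0],"yaw":0},{"hand":1,"slide":[-3.0,23.1,0],"yaw":0},{"hand":1,"slide":[-2.0,23.1,0],"yaw":0},{"hand":1,"slide":[-0.5,23.1,0],"yaw":0},{"hand":1,"slide":[0.2,23.1,0],"yaw":0},{"hand":1,"slide":[0.4,23.1,0],"yaw":0}]'
```

```text
time_s: 6.68
tcp_pos: [0.5159, 0.1289, 0.0974]
ee_rot: [[-0.993, 0.117, -0.002], [0.117, 0.993, -0.001], [0.002, -0.001, -1.0]]
wrist_force: [-4.3, 1.7, 3.0]
gripper_width: 0.008
```

```bash
python3 -m inch '[{"hand":1,"slide":[0.2,0.05,0.05],"yaw":0},{"hand":1,"slide":[0.4,0.1,0.1],"yaw":0},{"hand":1,"slide":[0.6,0.15,0.15],"yaw":0},{"hand":1,"slide":[0.8,0.2,0.2],"yaw":0},{"hand":1,"slide":[1.0,0.25,0.2],"yaw":0},{"hand":1,"slide":[1.2,0.3,0.2],"yaw":0},{"hand":1,"slide":[1.4,0.35,0.2],"yaw":0},{"hand":1,"slide":[1.6,0.4,0.2],"yaw":0}]'
```

```text
time_s: 7.68
tcp_pos: [0.5321, 0.1343, 0.0996]
ee_rot: [[-0.993, 0.114, -0.001], [0.114, 0.993, -0.0], [0.001, -0.0, -1.0]]
wrist_force: [-4.9, 1.1, -3.1]
gripper_width: 0.001
```

```bash
python3 -m inch '[{"hand":1,"slide":[-3.0,0,-0.1],"yaw":0},{"hand":1,"slide":[-5.0,-3,-0.1],"yaw":0},{"hand":1,"slide":[-5.0,-9,-0.1],"yaw":0},{"hand":1,"slide":[-5.0,-15,-0.1],"yaw":0},{"hand":1,"slide":[-5.0,-21,-0.1],"yaw":0},{"hand":1,"slide":[-4.8,-23.6,-0.1],"yaw":0},{"hand":1,"slide":[-4.3,-23.6,-0.1],"yaw":0},{"hand":1,"slide":[-3.0,-23.6,-0.1],"yaw":0},{"hand":1,"slide":[-2.5,-23.6,-0.1],"yaw":0},{"hand":1,"slide":[-2.2,-23.6,-0.1],"yaw":0}]'
```

```text
time_s: 8.93
tcp_pos: [0.5082, -0.1008, 0.0983]
ee_rot: [[-0.994, 0.113, -0.007], [0.113, 0.994, -0.0], [0.006, -0.001, -1.0]]
wrist_force: [-9.0, 2.2, 6.6]
gripper_width: 0.005
```

```bash
python3 -m inch '[{"hand":1,"slide":[0.2,-0.05,0.05],"yaw":0},{"hand":1,"slide":[0.4,-0.15,0.1],"yaw":0},{"hand":1,"slide":[0.6,-0.2,0.15],"yaw":0},{"hand":1,"slide":[0.8,-0.25,0.15],"yaw":0},{"hand":1,"slide":[1.0,-0.35,0.15],"yaw":0},{"hand":1,"slide":[1.2,-0.4,0.15],"yaw":0}]'
```

```text
time_s: 9.68
tcp_pos: [0.5176, -0.1051, 0.0985]
ee_rot: [[-0.993, 0.114, -0.012], [0.114, 0.994, -0.0], [0.012, -0.002, -1.0]]
wrist_force: [-8.6, 0.6, 2.1]
gripper_width: 0.007
```

```bash
python3 -m inch '[{"hand":1,"slide":[-2.8,0,-0.1],"yaw":0},{"hand":1,"slide":[-3.7,3,-0.1],"yaw":0},{"hand":1,"slide":[-3.7,9,-0.1],"yaw":0},{"hand":1,"slide":[-3.7,15,-0.1],"yaw":0},{"hand":1,"slide":[-3.7,21,-0.1],"yaw":0},{"hand":1,"slide":[-3.3,23.9,-0.1],"yaw":0},{"hand":1,"slide":[-2.5,23.9,-0.1],"yaw":0},{"hand":1,"slide":[-0.3,23.9,-0.1],"yaw":0},{"hand":1,"slide":[0.8,23.9,-0.1],"yaw":0},{"hand":1,"slide":[1.1,23.9,-0.1],"yaw":0}]'
```

```text
time_s: 10.92
tcp_pos: [0.5326, 0.1328, 0.0988]
ee_rot: [[-0.993, 0.115, -0.002], [0.115, 0.993, -0.0], [0.002, -0.001, -1.0]]
wrist_force: [-5.0, 2.5, 3.1]
gripper_width: 0.003
```

```bash
python3 -m inch '[{"hand":1,"slide":[0.2,0.05,0.05],"yaw":0},{"hand":1,"slide":[0.4,0.1,0.1],"yaw":0},{"hand":1,"slide":[0.6,0.1,0.15],"yaw":0},{"hand":1,"slide":[0.8,0.15,0.15],"yaw":0},{"hand":1,"slide":[1.0,0.2,0.15],"yaw":0},{"hand":1,"slide":[1.2,0.2,0.15],"yaw":0},{"hand":1,"slide":[1.4,0.25,0.15],"yaw":0}]'
```

```text
time_s: 11.8
tcp_pos: [0.5432, 0.1343, 0.0991]
ee_rot: [[-0.993, 0.116, -0.009], [0.116, 0.993, -0.003], [0.009, -0.004, -1.0]]
wrist_force: [-7.4, 1.2, 1.2]
gripper_width: 0.007
```

```bash
python3 -m inch '[{"hand":1,"slide":[-3.5,0,-0.1],"yaw":0},{"hand":1,"slide":[-5.6,-3,-0.1],"yaw":0},{"hand":1,"slide":[-5.6,-9,-0.1],"yaw":0},{"hand":1,"slide":[-5.6,-15,-0.1],"yaw":0},{"hand":1,"slide":[-5.6,-21,-0.1],"yaw":0},{"hand":1,"slide":[-5.5,-24.1,-0.1],"yaw":0},{"hand":1,"slide":[-5.0,-24.1,-0.1],"yaw":0},{"hand":1,"slide":[-3.5,-24.1,-0.1],"yaw":0},{"hand":1,"slide":[-2.9,-24.1,-0.1],"yaw":0},{"hand":1,"slide":[-2.6,-24.1,-0.1],"yaw":0}]'
```

```text
time_s: 13.05
tcp_pos: [0.5188, -0.1044, 0.0991]
ee_rot: [[-0.994, 0.113, -0.008], [0.113, 0.994, -0.0], [0.008, -0.001, -1.0]]
wrist_force: [-8.0, 1.4, 7.3]
gripper_width: 0.004
```

```bash
python3 -m inch '[{"hand":1,"slide":[0.2,-0.05,0.05],"yaw":0},{"hand":1,"slide":[0.4,-0.15,0.1],"yaw":0},{"hand":1,"slide":[0.6,-0.2,0.15],"yaw":0},{"hand":1,"slide":[0.8,-0.25,0.15],"yaw":0},{"hand":1,"slide":[1.0,-0.3,0.15],"yaw":0}]'
python3 - <<'E'
from h import *
t=capture("top");w=capture("side")
a=cv2.resize(t[145:305,205:400],None,fx=2,fy=2,interpolation=cv2.INTER_CUBIC)
b=cv2.resize(w[155:315,190:385],None,fx=2,fy=2,interpolation=cv2.INTER_CUBIC)
cv2.imwrite("pics/c4.png",np.hstack([a,b]))
E
```

```text
time_s: 13.68
tcp_pos: [0.526, -0.1075, 0.0993]
ee_rot: [[-0.993, 0.114, -0.014], [0.114, 0.993, 0.0], [0.014, -0.002, -1.0]]
wrist_force: [-8.7, -0.6, 1.5]
gripper_width: 0.009
```

View pics/c4.png

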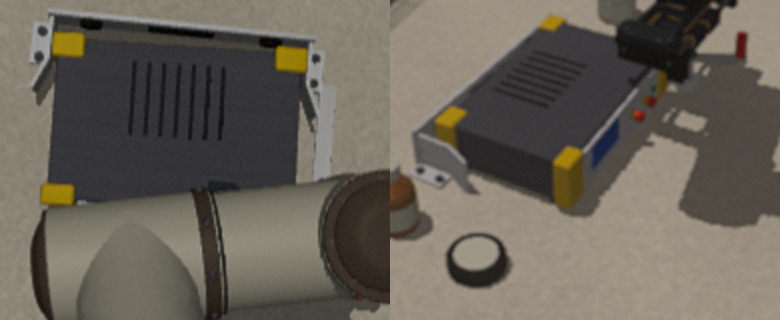

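The instrument is between the cheeks: rear corners at (52,31) and (307,47) in the top view, front-left corner at (40,204). It is nearly in line with the dock.

```bash
python3 - <<'E'
from m2 import *
rep([("top",(87.5,130,70),T(52,31),1),("top",(87.5,-130,70),T(307,46),1),("top",(-87.5,130,70),T(40,204),1),("side",(87.5,130,70),S(434,120),1),("side",(-87.5,130,70),S(568,176),1)])
E
```

```text
spec [ 0.6329  0.0097 -0.0676] [[-0.5, -0.2], [0.5, 0.2], [-0.6, 0.4], [-1.0, -0.2], [0.6, -4.1]]
in dock mm -11.154073290735905 -2.8500540808602812 deg 2.4936612333892243
guards L,R [[0.5533, 0.1284, 0.035], [0.538, -0.0971, 0.035]]
```

```bash
python3 -m inch '[{"hand":1,"slide":[-2.8,0,-0.1],"yaw":0},{"hand":1,"slide":[-3.9,3,-0.1],"yaw":0},{"hand":1,"slide":[-3.9,9,-0.1],"yaw":0},{"hand":1,"slide":[-3.9,15,-0.1],"yaw":0},{"hand":1,"slide":[-3.9,21,-0.1],"yaw":0},{"hand":1,"slide":[-3.3,23.9,-0.1],"yaw":0},{"hand":1,"slide":[-2.5,23.9,-0.1],"yaw":0},{"hand":1,"slide":[-0.3,23.9,-0.1],"yaw":0},{"hand":1,"slide":[1.0,23.9,-0.1],"yaw":0},{"hand":1,"slide":[1.3,23.9,-0.1],"yaw":0}]'
```

```text
time_s: 15.02
tcp_pos: [0.5432, 0.1302, 0.0997]
ee_rot: [[-0.993, 0.116, -0.004], [0.116, 0.993, -0.001], [0.004, -0.001, -1.0]]
wrist_force: [-6.7, 3.4, 4.8]
gripper_width: 0.003
```

```bash
python3 -m inch '[{"hand":1,"slide":[0.2,0.05,0.05],"yaw":0},{"hand":1,"slide":[0.4,0.1,0.1],"yaw":0},{"hand":1,"slide":[0.6,0.1,0.15],"yaw":0},{"hand":1,"slide":[0.8,0.15,0.15],"yaw":0},{"hand":1,"slide":[1.0,0.2,0.15],"yaw":0},{"hand":1,"slide":[1.2,0.2,0.15],"yaw":0}]'
```

```text
time_s: 15.78
tcp_pos: [0.5522, 0.1314, 0.1]
ee_rot: [[-0.993, 0.116, -0.009], [0.116, 0.993, -0.003], [0.009, -0.004, -1.0]]
wrist_force: [-6.9, 2.5, -0.6]
gripper_width: 0.002
```

```bash
python3 -m inch '[{"hand":1,"slide":[-3.5,0,-0.2],"yaw":0},{"hand":1,"slide":[-5.8,-3,-0.2],"yaw":0},{"hand":1,"slide":[-5.8,-9,-0.2],"yaw":0},{"hand":1,"slide":[-5.8,-15,-0.2],"yaw":0},{"hand":1,"slide":[-5.8,-21,-0.2],"yaw":0},{"hand":1,"slide":[-5.6,-23.5,-0.2],"yaw":0},{"hand":1,"slide":[-5.0,-23.5,-0.2],"yaw":0},{"hand":1,"slide":[-3.6,-23.5,-0.2],"yaw":0},{"hand":1,"slide":[-3.0,-23.5,-0.2],"yaw":0},{"hand":1,"slide":[-2.7,-23.5,-0.2],"yaw":0}]'
```

```text
time_s: 17.02
tcp_pos: [0.5276, -0.1014, 0.0993]
ee_rot: [[-0.994, 0.113, -0.006], [0.113, 0.994, 0.0], [0.006, -0.001, -1.0]]
wrist_force: [-8.0, 1.2, 5.5]
gripper_width: 0.005
```

```bash
python3 -m inch '[{"hand":1,"slide":[0.2,-0.05,0.05],"yaw":0},{"hand":1,"slide":[0.4,-0.1,0.1],"yaw":0},{"hand":1,"slide":[0.6,-0.15,0.15],"yaw":0},{"hand":1,"slide":[0.8,-0.2,0.15],"yaw":0},{"hand":1,"slide":[0.9,-0.2,0.15],"yaw":0}]'
```

```text
time_s: 17.65
tcp_pos: [0.532, -0.1034, 0.0993]
ee_rot: [[-0.993, 0.115, -0.016], [0.115, 0.993, 0.0], [0.016, -0.001, -1.0]]
wrist_force: [-12.6, 2.7, 5.5]
gripper_width: 0.009
```

```bash
python3 -m inch '[{"hand":1,"slide":[-2.8,0,-0.1],"yaw":0},{"hand":1,"slide":[-3.9,3,-0.1],"yaw":0},{"hand":1,"slide":[-3.9,9,-0.1],"yaw":0},{"hand":1,"slide":[-3.9,15,-0.1],"yaw":0},{"hand":1,"slide":[-3.9,21,-0.1],"yaw":0},{"hand":1,"slide":[-3.3,23.6,-0.1],"yaw":0},{"hand":1,"slide":[-2.0,23.6,-0.1],"yaw":0},{"hand":1,"slide":[0.2,23.6,-0.1],"yaw":0},{"hand":1,"slide":[1.3,23.6,-0.1],"yaw":0},{"hand":1,"slide":[1.5,23.6,-0.1],"yaw":0}]'
```

```text
time_s: 18.9
tcp_pos: [0.5523, 0.1311, 0.0998]
ee_rot: [[-0.993, 0.116, -0.003], [0.116, 0.993, -0.0], [0.003, -0.001, -1.0]]
wrist_force: [-6.3, 3.6, 3.7]
gripper_width: 0.002
```

```bash
python3 -m inch '[{"hand":1,"slide":[0.2,0.05,0.05],"yaw":0},{"hand":1,"slide":[0.4,0.1,0.1],"yaw":0},{"hand":1,"slide":[0.6,0.1,0.15],"yaw":0},{"hand":1,"slide":[0.8,0.15,0.15],"yaw":0},{"hand":1,"slide":[0.9,0.15,0.15],"yaw":0}]'
```

```text
time_s: 19.52
tcp_pos: [0.5568, 0.1318, 0.0999]
ee_rot: [[-0.993, 0.116, -0.013], [0.116, 0.993, -0.003], [0.013, -0.005, -1.0]]
wrist_force: [-13.7, 5.0, 4.9]
gripper_width: 0.007
```

```bash
python3 -m inch '[{"hand":1,"slide":[0.1,0.0,0.05],"yaw":0},{"hand":1,"slide":[0.2,0,0.05],"yaw":0},{"hand":1,"slide":[0.3,0,0.1],"yaw":0},{"hand":1,"slide":[0.3,0,0.1],"yaw":0}]'
```

```text
time_s: 20.02
tcp_pos: [0.5579, 0.1321, 0.1001]
ee_rot: [[-0.993, 0.117, -0.017], [0.117, 0.993, -0.003], [0.017, -0.005, -1.0]]
wrist_force: [-16.6, 8.3, 3.8]
gripper_width: 0.011
```

```bash
python3 -m inch '[{"hand":1,"slide":[-3.5,0,-0.2],"yaw":0},{"hand":1,"slide":[-6.3,-3,-0.2],"yaw":0},{"hand":1,"slide":[-6.3,-9,-0.2],"yaw":0},{"hand":1,"slide":[-6.3,-15,-0.2],"yaw":0},{"hand":1,"slide":[-6.3,-21,-0.2],"yaw":0},{"hand":1,"slide":[-6.0,-23.6,-0.2],"yaw":0},{"hand":1,"slide":[-5.0,-23.6,-0.2],"yaw":0},{"hand":1,"slide":[-3.8,-23.6,-0.2],"yaw":0},{"hand":1,"slide":[-3.3,-23.6,-0.2],"yaw":0},{"hand":1,"slide":[-3.0,-23.6,-0.2],"yaw":0}]'
```

```text
time_s: 21.28
tcp_pos: [0.5317, -0.102, 0.0999]
ee_rot: [[-0.993, 0.113, -0.01], [0.113, 0.994, -0.0], [0.01, -0.001, -1.0]]
wrist_force: [-10.6, 1.1, 7.3]
gripper_width: 0.002
```

```bash
python3 -m inch '[{"hand":1,"slide":[0.2,-0.05,0.05],"yaw":0},{"hand":1,"slide":[0.4,-0.05,0.1],"yaw":0},{"hand":1,"slide":[0.6,-0.1,0.15],"yaw":0},{"hand":1,"slide":[0.7,-0.1,0.15],"yaw":0},{"hand":1,"slide":[0.7,-0.1,0.15],"yaw":0}]'
```

```text
time_s: 21.9
tcp_pos: [0.5328, -0.1023, 0.1]
ee_rot: [[-0.993, 0.115, -0.024], [0.115, 0.993, 0.001], [0.024, -0.002, -1.0]]
wrist_force: [-18.4, 5.6, 9.7]
gripper_width: 0.004
```

```bash
python3 -m inch '[{"hand":1,"slide":[0.15,0,0.1],"yaw":0},{"hand":1,"slide":[0.3,0,0.2],"yaw":0},{"hand":1,"slide":[0.45,0,0.3],"yaw":0},{"hand":1,"slide":[0.5,0,0.3],"yaw":0},{"hand":1,"slide":[0.5,0,0.3],"yaw":0}]'
```

```text
time_s: 22.52
tcp_pos: [0.5335, -0.1024, 0.1004]
ee_rot: [[-0.993, 0.117, -0.035], [0.117, 0.993, 0.002], [0.035, -0.002, -0.999]]
wrist_force: [-22.3, 6.6, 3.8]
gripper_width: 0.003
```

```bash
python3 -m inch '[{"hand":1,"slide":[0.15,0,0],"yaw":0},{"hand":1,"slide":[0.3,0,0.05],"yaw":0},{"hand":1,"slide":[0.3,0,0.05],"yaw":0},{"hand":1,"slide":[0.3,0,0.05],"yaw":0}]'
```

```text
time_s: 23.02
tcp_pos: [0.5341, -0.1025, 0.1004]
ee_rot: [[-0.992, 0.117, -0.041], [0.117, 0.993, 0.002], [0.041, -0.003, -0.999]]
wrist_force: [-26.7, 7.4, 6.6]
gripper_width: 0.005
```

```bash
python3 -m inch '[{"hand":1,"slide":[-3.0,0,-0.3],"yaw":0},{"hand":1,"slide":[-5.0,3,-0.5],"yaw":0},{"hand":1,"slide":[-5.0,9,-0.5],"yaw":0},{"hand":1,"slide":[-5.0,15,-0.5],"yaw":0},{"hand":1,"slide":[-5.0,21,-0.5],"yaw":0},{"hand":1,"slide":[-4.0,23.5,-0.5],"yaw":0},{"hand":1,"slide":[-2.5,23.5,-0.5],"yaw":0},{"hand":1,"slide":[-0.5,23.5,-0.5],"yaw":0},{"hand":1,"slide":[0.7,23.5,-0.5],"yaw":0},{"hand":1,"slide":[1.0,23.5,-0.5],"yaw":0}]'
```

```text
time_s: 24.28
tcp_pos: [0.5572, 0.1308, 0.1]
ee_rot: [[-0.993, 0.116, -0.009], [0.116, 0.993, -0.001], [0.008, -0.002, -1.0]]
wrist_force: [-14.5, 7.1, 9.2]
gripper_width: 0.007
```

```bash
python3 -m inch '[{"hand":1,"slide":[0.2,0.0,0.05],"yaw":0},{"hand":1,"slide":[0.4,0,0.1],"yaw":0},{"hand":1,"slide":[0.6,0,0.15],"yaw":0},{"hand":1,"slide":[0.7,0,0.2],"yaw":0},{"hand":1,"slide":[0.7,0,0.2],"yaw":0}]'
```

```text
time_s: 24.9
tcp_pos: [0.5583, 0.1307, 0.1003]
ee_rot: [[-0.993, 0.117, -0.021], [0.117, 0.993, -0.003], [0.02, -0.006, -1.0]]
wrist_force: [-23.1, 12.0, 8.0]
gripper_width: 0.005
```

```bash
python3 -m inch '[{"hand":1,"slide":[0.15,0.2,0.1],"yaw":0},{"hand":1,"slide":[0.25,0.4,0.2],"yaw":0},{"hand":1,"slide":[0.25,0.4,0.2],"yaw":0}]'
python3 - <<'E'
from h import *
t=capture("top");w=capture("side")
a=cv2.resize(t[145:270,205:395],None,fx=4,fy=4,interpolation=cv2.INTER_CUBIC)
cv2.imwrite("pics/c5.png",a)
cv2.imwrite("pics/side5.png",w)
E
```

```text
time_s: 25.28
tcp_pos: [0.5586, 0.1313, 0.1004]
ee_rot: [[-0.993, 0.119, -0.028], [0.119, 0.993, -0.009], [0.027, -0.012, -1.0]]
wrist_force: [-22.1, 1.6, 4.6]
gripper_width: 0.006
```

View pics/c5.png

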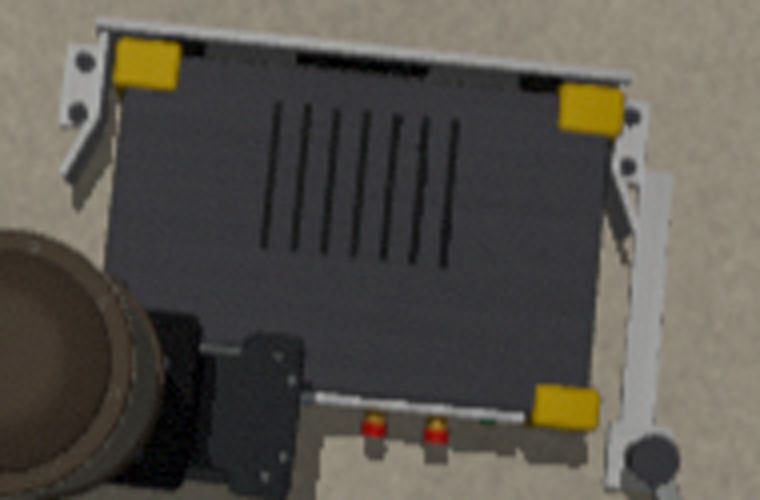

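```bash
python3 - <<'E'
from m2 import *
T=lambda u,v:((u+.5)/4-.5+205,(v+.5)/4-.5+145)
rep([("top",(87.5,130,70),T(115,37),1),("top",(87.5,-130,70),T(625,89),1),("top",(-87.5,-130,70),T(599,431),1),("top",(87.5,96,70),T(182,43),1),("top",(87.5,-96,70),T(560,82),1),("top",(-87.5,-96,70),T(532,424),1)])
d,r=fit([("top",(85,95,46),T(185,48),1),("top",(85,-95,46),T(540,83),1),("top",(18,147.5,45),T(65,178),1),("top",(-97.5,-168,45),T(652,459),1)],D);print(d)
E
```

```text
spec [ 0.6413  0.0075 -0.1045] [[-0.1, -0.1], [0.3, -0.5], [0.1, 0.5], [-0.1, 0.0], [-0.1, -0.4], [-0.1, 0.6]]
in dock mm -2.6145017875060073 -4.185879772694925 deg 0.37889850511682616
guards L,R [[0.566, 0.129, 0.035], [0.5425, -0.0958, 0.035]]
[ 0.64417494  0.01111202 -0.11255471]
```

Both corners now resist firmly without moving. I'll press the left one a little harder to be sure.

```bash
python3 -m inch '[{"hand":1,"slide":[0.15,0,0.05],"yaw":0},{"hand":1,"slide":[0.3,0,0.1],"yaw":0},{"hand":1,"slide":[0.4,0,0.15],"yaw":0},{"hand":1,"slide":[0.4,0,0.15],"yaw":0},{"hand":1,"slide":[0.4,0,0.15],"yaw":0}]'
```

```text
time_s: 26.0
tcp_pos: [0.5593, 0.1312, 0.1006]
ee_rot: [[-0.992, 0.12, -0.036], [0.12, 0.993, -0.01], [0.034, -0.014, -0.999]]
wrist_force: [-29.4, 5.8, 4.7]
gripper_width: 0.003
```

```bash
python3 -m inch '[{"hand":1,"slide":[-3.5,0,-0.3],"yaw":0},{"hand":1,"slide":[-6.9,-3,-0.5],"yaw":0},{"hand":1,"slide":[-7.1,-9,-0.5],"yaw":0},{"hand":1,"slide":[-7.1,-15,-0.5],"yaw":0},{"hand":1,"slide":[-7.1,-21,-0.5],"yaw":0},{"hand":1,"slide":[-6.9,-23.6,-0.5],"yaw":0},{"hand":1,"slide":[-6.0,-23.6,-0.5],"yaw":0},{"hand":1,"slide":[-4.7,-23.6,-0.5],"yaw":0},{"hand":1,"slide":[-4.1,-23.6,-0.5],"yaw":0},{"hand":1,"slide":[-3.8,-23.6,-0.5],"yaw":0}]'
```

```text
time_s: 27.25
tcp_pos: [0.532, -0.1, 0.1004]
ee_rot: [[-0.993, 0.114, -0.011], [0.114, 0.994, -0.0], [0.011, -0.002, -1.0]]
wrist_force: [-10.7, 1.1, 8.5]
gripper_width: 0.005
```

```bash
python3 -m inch '[{"hand":1,"slide":[0.2,-0.05,0.1],"yaw":0},{"hand":1,"slide":[0.4,-0.05,0.15],"yaw":0},{"hand":1,"slide":[0.6,-0.1,0.2],"yaw":0},{"hand":1,"slide":[0.8,-0.1,0.3],"yaw":0},{"hand":1,"slide":[1.0,-0.1,0.35],"yaw":0},{"hand":1,"slide":[1.1,-0.1,0.35],"yaw":0},{"hand":1,"slide":[1.1,-0.1,0.35],"yaw":0}]'
```

```text
time_s: 28.12
tcp_pos: [0.5337, -0.1004, 0.1007]
ee_rot: [[-0.993, 0.116, -0.033], [0.116, 0.993, 0.001], [0.033, -0.003, -0.999]]
wrist_force: [-23.9, 4.8, 8.6]
gripper_width: 0.004
```

```bash
python3 -m inch '[{"hand":1,"slide":[0.15,0,0.05],"yaw":0},{"hand":1,"slide":[0.25,0,0.1],"yaw":0},{"hand":1,"slide":[0.25,0,0.1],"yaw":0}]'
python3 -m inch '[{"hand":1,"slide":[-2,0,-0.4],"yaw":0},{"hand":1,"slide":[-5,0,0],"yaw":0},{"hand":1,"slide":[-7,0,5],"yaw":0},{"hand":1,"slide":[-9.2,-2,7],"yaw":0},{"hand":1,"slide":[-9.2,-7,7],"yaw":0},{"hand":1,"slide":[-9.2,-10.0,7],"yaw":0},{"hand":1,"slide":[-9.2,-10.0,7],"yaw":0},{"hand":1,"slide":[-9.2,-10.0,4],"yaw":0},{"hand":1,"slide":[-9.2,-10.0,1.6],"yaw":0},{"hand":1,"slide":[-9.2,-10.0,1.6],"yaw":0}]'
python3 - <<'E'
from h import *
w=capture("wrist");t=capture("top")[190:330,280:420];s=capture("side")[130:270,290:430]
cv2.imwrite("pics/w6.png",np.hstack([cv2.resize(w,(360,270)),cv2.resize(s,(270,270)),]))
E
```

```text
time_s: 28.5
tcp_pos: [0.5341, -0.1005, 0.1008]
ee_rot: [[-0.992, 0.117, -0.039], [0.117, 0.993, 0.001], [0.038, -0.003, -0.999]]
wrist_force: [-25.7, 6.8, 8.0]
gripper_width: 0.003
time_s: 29.75
tcp_pos: [0.4566, -0.2003, 0.1203]
ee_rot: [[-0.994, 0.112, -0.004], [0.112, 0.994, 0.001], [0.004, 0.0, -1.0]]
wrist_force: [0.5, 0.4, -0.2]
gripper_width: 0.002
```

View pics/w6.png

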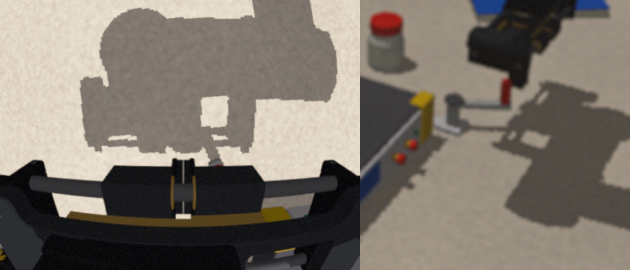

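The side crop shows the fingers beyond the knob on its −y side, with the knob at (506,92) undisturbed. I'll sweep the latch shut around its arc.

```bash
python3 -m inch '[{"hand":1,"slide":[0.1,1.0,0],"yaw":0},{"hand":1,"slide":[0.2,2.0,0],"yaw":0},{"hand":1,"slide":[0.35,3.2,0],"yaw":0},{"hand":1,"slide":[0.5,4.4,0],"yaw":0},{"hand":1,"slide":[0.65,5.5,0],"yaw":0},{"hand":1,"slide":[0.6,6.5,0],"yaw":0},{"hand":1,"slide":[0.5,7.8,0],"yaw":0},{"hand":1,"slide":[0.9,8.5,0],"yaw":0},{"hand":1,"slide":[1.3,9.1,0],"yaw":0},{"hand":1,"slide":[1.3,9.1,0],"yaw":0}]'
```

```text
time_s: 31.15
tcp_pos: [0.4704, -0.1102, 0.1216]
ee_rot: [[-0.994, 0.114, -0.0], [0.114, 0.994, 0.0], [0.0, 0.0, -1.0]]
wrist_force: [0.2, -0.7, -1.0]
gripper_width: 0.006
```

```bash
python3 -m inch '[{"hand":1,"slide":[0.6,0.8,0],"yaw":0},{"hand":1,"slide":[1.3,1.6,0],"yaw":0},{"hand":1,"slide":[2.1,2.2,0],"yaw":0},{"hand":1,"slide":[3.0,2.7,0],"yaw":0},{"hand":1,"slide":[3.8,2.9,0],"yaw":0},{"hand":1,"slide":[4.3,3.1,0],"yaw":0},{"hand":1,"slide":[4.5,3.1,0],"yaw":0}]'
```

```text
time_s: 32.02
tcp_pos: [0.5155, -0.0795, 0.1217]
ee_rot: [[-0.993, 0.114, 0.0], [0.114, 0.993, 0.0], [-0.0, 0.0, -1.0]]
wrist_force: [-1.1, 0.5, -0.2]
gripper_width: 0.007
```

```bash
python3 -m inch '[{"hand":1,"slide":[0.1,0,0],"yaw":0},{"hand":1,"slide":[0.2,0,0],"yaw":0},{"hand":1,"slide":[0.3,0,0],"yaw":0},{"hand":1,"slide":[0.3,0,0],"yaw":0}]'
```

```text
time_s: 32.52
tcp_pos: [0.5176, -0.0797, 0.1217]
ee_rot: [[-0.993, 0.114, -0.001], [0.114, 0.993, -0.0], [0.001, -0.0, -1.0]]
wrist_force: [-2.7, 1.4, 0.6]
gripper_width: 0.01
```

```bash
python3 -m inch '[{"hand":1,"slide":[0.1,0,0],"yaw":0},{"hand":1,"slide":[0.2,0,0],"yaw":0},{"hand":1,"slide":[0.3,0,0],"yaw":0},{"hand":1,"slide":[0.4,0,0],"yaw":0},{"hand":1,"slide":[0.4,0,0],"yaw":0}]'
```

```text
time_s: 33.15
tcp_pos: [0.5184, -0.0798, 0.1213]
ee_rot: [[-0.993, 0.115, -0.009], [0.115, 0.993, -0.0], [0.009, -0.001, -1.0]]
wrist_force: [-10.7, 3.2, 8.4]
gripper_width: 0.005
```

The latch is against its stop. I'll back off, move clear and check with pictures.

```bash
python3 -m inch '[{"hand":1,"slide":[-1.5,0,0],"yaw":0},{"hand":1,"slide":[-5,0,0],"yaw":0},{"hand":1,"slide":[-8,0,5],"yaw":0},{"hand":1,"slide":[-10,-4,11],"yaw":0},{"hand":1,"slide":[-11,-10,15],"yaw":0},{"hand":1,"slide":[-12,-16,17],"yaw":0},{"hand":1,"slide":[-14,-22,17],"yaw":0},{"hand":1,"slide":[-16,-28,17],"yaw":0},{"hand":1,"slide":[-18,-34,17],"yaw":0},{"hand":1,"slide":[-18,-34,17],"yaw":0}]'
python3 - <<'E'
from h import *
t=capture("top");s=capture("side")
a=cv2.resize(t[145:290,205:400],None,fx=4,fy=4,interpolation=cv2.INTER_CUBIC)
cv2.imwrite("pics/c7.png",a)
cv2.imwrite("pics/s7.png",np.hstack([cv2.resize(s[150:290,170:390],None,fx=2.4,fy=2.4,interpolation=cv2.INTER_CUBIC),cv2.resize(t[130:300,160:450],(270,336))]))
E
```

```text
time_s: 34.4
tcp_pos: [0.341, -0.4227, 0.2917]
ee_rot: [[-0.993, 0.118, 0.002], [0.118, 0.993, -0.002], [-0.002, -0.002, -1.0]]
wrist_force: [-0.1, 1.0, -0.4]
gripper_width: 0.002
```

View pics/c7.png

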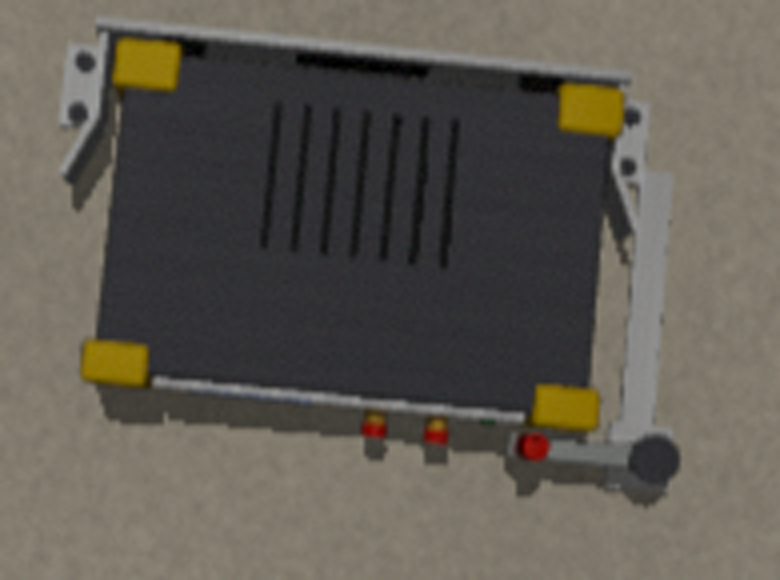

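View pics/s7.png

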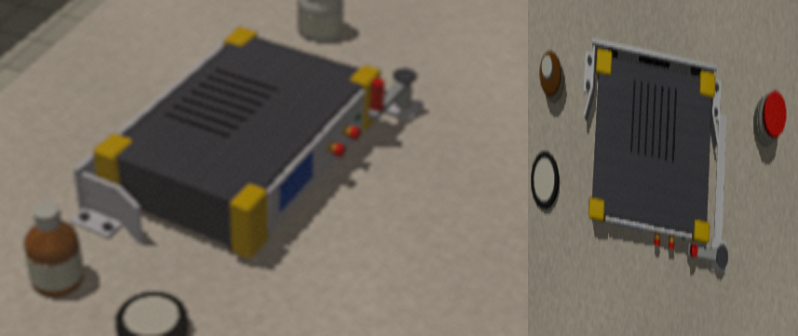

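The latch bar lies across the right front guard, with the knob at (534,447) and the pivot at (654,458). The rear guards sit on the rear stop, and the jar, bottle and standard look unmoved. One last numeric check.

```bash
python3 - <<'E'
from m2 import *
T=lambda u,v:((u+.5)/4-.5+205,(v+.5)/4-.5+145)
rep([("top",(87.5,130,70),T(115,37),1),("top",(87.5,-130,70),T(625,89),1),("top",(-87.5,-130,70),T(599,431),1),("top",(-87.5,130,70),T(81,382),1)])
for p in [(.642,.0105,-.1115),D]:
  for ph in (0,.05,.1,.2):
    print(ph,proj("top",body(p,[[-.0975-.066*np.sin(ph),-.168+.066*np.cos(ph),.076],[-.0975,-.168,.045]]))[:,:].round(1).tolist())
print("seen",T(534,446),T(654,458))
a=cv2.imread("pics/top0.png").astype(int);b=capture("top").astype(int);d=abs(a-b).sum(2)
for n,(x0,y0,x1,y1) in dict(jar=(400,170,445,215),bottle=(165,145,205,190),std=(155,200,200,245)).items():print(n,d[y0:y1,x0:x1].mean().round(1),d[y0:y1,x0:x1].max())
E
```

```text
spec [ 0.6413  0.0072 -0.1037] [[-0.0, -0.1], [0.4, -0.6], [0.3, 0.4], [-0.8, 0.2]]
in dock mm -2.527567287547031 -4.452482041716971 deg 0.42344913024180275
guards L,R [[0.566, 0.1286, 0.035], [0.5426, -0.0961, 0.035]]
0 [[338.7, 256.6], [368.4, 259.6]]
0.05 [[338.6, 258.2], [368.4, 259.6]]
0.1 [[338.5, 259.9], [368.4, 259.6]]
0.2 [[338.7, 263.3], [368.4, 259.6]]
0 [[338.2, 255.4], [368.0, 258.5]]
0.05 [[338.1, 257.0], [368.0, 258.5]]
0.1 [[338.1, 258.7], [368.0, 258.5]]
0.2 [[338.3, 262.1], [368.0, 258.5]]
seen (338.125, 256.125) (368.125, 259.125)
jar 5.2 28
bottle 4.9 25
std 4.7 28
```

```bash
python3 -c "
from station import *
print(sense()['wrist_force'],sense()['time_s']);finish_job()"
```

```text
[0.01265561 0.21847388 0.16456301] 34.55
the job is handed in; nothing more can be done
```

I pushed the spectrometer into the dock with alternating pushes on its two yellow front guards. I then pressed both corners home, swung the latch shut, moved the arm clear and handed the job in at 34.6 s.

- **Alignment:** The yaw relative to the dock was at most 4° at the three points where I measured it along the way. The moves kept the fingers away from the front panel and the fibre ports.
- **Pressed home:** I pressed each guard to about 26–30 N along the dock. Neither corner moved further, and the right guard sat in the same place when I pressed it again. The highest reading was about 30 N, under the 35 N limit.
- **Latch:** It stopped firmly against its stop, and the last top picture puts it at about 0 rad.
- **Other objects:** The jar, bottle and standard look the same in the top view before and after, apart from slight image noise. The robot was touching nothing when I handed in.

**One check disagreed:** the camera fit puts the spectrometer 2.5 mm short of home, 4.5 mm to the right and turned 0.4°. The sideways figure is more than the dock's 3.5 mm clearance allows. I took this as an error of a few millimetres in my dock measurement, because the push forces and the latch closing both say it is home.

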